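# Feed a welded bracket through the flap of a parts chute

## Robot

A 6-joint arm with a two-finger parallel gripper is mounted at the origin on the work surface. World frame = base frame: x ahead of the robot, y to its left, z up, the work surface at z = 0. Lengths are in m, angles in degrees, forces in N, time in s.
With the tool pointing down it reaches from about 0.325 to 0.775 m from the base axis. Payload 5.5 kg.
Tool frame: the origin (TCP) lies midway between the tips of the shut fingers; the grasp point (between the pads) lies 19 mm behind it; z points along the fingers, y is the direction in which the jaws open and shut (so a half turn about z gives the same grasp; the last joint's range is limited). The gripper opens to 88 mm and grips with 3 to 60 N. Pads are 20 mm wide; open, the fingers measure 115 mm over their backs; the gripper's body (75 mm by 178 mm) begins 61 mm behind the grasp point.
Start: joints at [-70.972, 5.22, 70.514, -0, 104.267, -3.249], TCP at [0.227, -0.555, 0.223] pointing down, gripper open.
Joint ranges: [-164.24, 164.24], [-49.07, 125.15], [9.68, 141.18], [-86.29, 266.29], [3.28, 154.24], [-151.56, 151.56]. Speed limits (degrees/s): [147.25, 147.25, 172.46, 180, 180, 180].

## Interface

Orientations are given as [roll, pitch, yaw] about the fixed x, y, z axes, in that order (R = Rz(yaw) Ry(pitch) Rx(roll)).
In Python, from station import manip gives the robot as it stands. The module is installed in compiled form; this text tells all that it offers.
- The arm moves only by the shell command python3 -m pendant 'ROWS'. ROWS is text: rows parted by semicolons, each of 7 numbers parted by spaces: the shift along the world's x, y, z in m, then the turn, a rotation vector about the world's x, y, z in degrees, then the opening, from 0 (shut) to 1 (fully open). A call has 1 to 10 rows; each row is the pose to reach, as a shift and turn from the pose commanded when the call began; what a row does not reach only later rows make up. A row lasts 1/10 s, in which the tool goes at most 50 mm and 8.59 degrees, less where a joint would pass 70% of its speed; a pose out of reach is approached as far as the arm can. A call with a gripper value outside its range is refused whole. The fingers move at their own pace and stop on an object; the grip force is fixed at half the most. Time passes only in rows, so rows that repeat a pose let the fingers close. It gives the time, the measured TCP pose, the force and the opening at its end, in the units of the state.
- manip.read_state(): the state, without advancing time (a new reading comes with each control period).
- manip.read_camera(name): name is "scene" or "side" or "wrist"; returns the picture (420x560x3 uint8, blue, green, red); there is no depth.
- manip.calibration(name): a dict with "vertical_fov" (degrees; the focal length in pixels is half the picture's height over the tangent of half this angle, whatever the lens; pixels are square), "cx", "cy" (the principal point, pixels), "pose" (4x4, takes a point from camera to world coordinates). Camera axes: x right, y down, z forward; pixel columns grow to the right and rows downward; lengths in m; the calibration is good to about 2 mm. A picture is of the moment at which its call begins: read the wrist's pose just before it. calibration takes no time and is no camera call; for the wrist camera it gives the pose at the moment of the call.
- manip.close_job(): hands the job in, once; it reports no verdict.
The state is a dict: "clock": time; "qpos": joint angles; "qd": joint speeds; "joint_efforts": joint torques, N m; "tool_pos": TCP position; "orientation": TCP orientation; "ft_force": force on the tool from outside, world axes, zero at the start; "torque": the same for the moment, N m; "gripper_width": opening from 0.0 (shut) to 1.0 (fully open).
Only numpy, scipy, OpenCV 4.12 (cv2) and the standard library are available. Lean on these libraries where they do the work, as an engineer would, in place of code of your own. Each camera call takes 0.05 s, during which the arm holds its last target. There are 200 camera calls.

## Task

With the fingertips, push the welded bracket along its lane, in under the hanging flap and over the lip, so that it slides down into the catch tray; then draw the fingers back out so that the flap swings shut behind it. Only slide the bracket: do not lift or carry it. Leave the square-tube offcut in the other lane, its flap and everything else on the bench alone.

Things in the scene. Friction and masses are not known exactly. Their poses are not given: they have to be found in the camera images.
- chute: Fixed grey-painted parts chute, 188 mm wide, 418 mm long. Origin on the bench (z=0) below the plane of the shut flaps, midway between two parallel lanes; x points along the lanes in the feeding direction, away from the robot; y left. Feed tray floor: top at z 80 mm, x -180 to +25 mm. Lanes centred at y +48 and -48, each 72 mm wide between rails 18 mm high (middle rail 24 mm wide, outer 10)
- mouth_left (a point): point on the tray floor in the flap plane, middle of the left lane (chute frame x 0, y +48, z 80 mm). Here, x -15 to +15, the rails carry posts that reach 74 mm above the tray floor; each gate is open at the top, 72 mm clear between its posts, nothing crosses above, so upright fingers can go in between them
- mouth_right (a point): the same for the right lane (y -48 mm)
- lip (a point): middle of the lip where the tray floor ends (chute frame x +25, y 0, z 80 mm). Past it a 45 degree slope, common to both lanes, drops to the catch tray
- catch (a point): centre of the catch tray's floor (chute frame x 163, y 0, z 10 mm); floor from x 95 to 232 mm, open above, walls 45 mm above the bench
- flap_left (a joint): left lane's flap: free-swinging aluminium plate 66 mm wide, 30 tall, 3 thick, 70 g, on two side arms hung from pins on the posts 64 mm above the tray floor; lower edge 2 mm above the floor; open in the middle from 32 mm above the floor up. Rad: 0 hangs shut, grows as it is pushed away from the robot and up, stop 1.5; never swings towards the robot. Falls shut by itself in about half a second
- flap_right (a joint): right lane's flap, the same
- flap_left_edge (a point): middle of the lower edge of the left flap
- flap_right_edge (a point): middle of the lower edge of the right flap
- bracket: Loose welded steel bracket, 0.27 to 0.5 kg: base plate 70 long, 60 wide, 8 mm thick; at its rear (own x -35 to -27 mm, robot's end) an upright plate of full width, 36 mm tall overall, diagonal brace in front. Origin: centre of underside; own x points to the flap. On the floor of either lane, short of the flap. Pushed on the upright's back it lifts the flap itself
- bracket_back (a point): middle of the back face of the bracket's upright, where to push (own x -35, z 18 mm). The bracket tips over the lip and slides off by itself once this point is 0 to 15 mm past the flap plane
- tube: Loose offcut of square steel tube, 65 x 40 x 40 mm, dark bore along the lane, in the other lane; origin at the centre of its underside. Stays there
- hammer: Bystander, leave alone: hammer lying on the bench, about 270 mm long; origin on the bench under its middle
- wrench: Bystander, leave alone: spanner lying on the bench, about 200 mm long
- spray_can: Bystander, leave alone: upright can, 60 mm diameter, 170 mm tall
- rod_cup: Bystander, leave alone: upright open steel cup, 72 mm diameter, 90 mm tall
- magnet: Bystander, leave alone: small stepped block-shaped welding magnet, 70 x 45 x 38 mm
- angle_offcut: Bystander, leave alone: dark angle-iron offcut lying on the bench, 110 x 40 x 40 mm
- pipe_ring: Bystander, leave alone: short dark pipe ring standing on end, 60 mm diameter, 35 mm tall
Things that resemble listed ones, but are neither listed nor needed, are in the scene too. Leave any red look-alike of the bracket alone.

How it is judged:
By the outcome, as a careful person would: the job done as asked, in the order asked, and still so for the second after the job is handed in, with the robot touching nothing.
It also fails if it takes over 42 s, if anything falls off the work surface, if the arm or the gripper's body presses on something with over 40 N, if the wrist force passes 120 N, or if a joint passes its speed limit or range.

## Working session

There is one attempt and no reset: what is moved stays moved. The work goes in short steps, Python scripts to look and compute and a shell command to move; the robot and the scene stay as the last step left them, time stands still between calls to the robot, and variables do not carry over. Pictures are saved under pics/ and viewed, about 8 in all and at most 12, crops included, and the job is handed in when it is done.

```bash
mkdir -p pics
cat > h.py <<'E'
from station import manip
import numpy as np, cv2
def ray(name,u,v,cal=None):
    c=cal or manip.calibration(name); f=210/np.tan(np.radians(c["vertical_fov"])/2)
    P=np.array(c["pose"]); d=P[:3,:3]@np.array([(u-c["cx"])/f,(v-c["cy"])/f,1]); return P[:3,3],d
def onz(name,u,v,z,cal=None):
    o,d=ray(name,u,v,cal); return o+d*(z-o[2])/d[2]
def proj(name,p,cal=None):
    c=cal or manip.calibration(name); f=210/np.tan(np.radians(c["vertical_fov"])/2)
    P=np.array(c["pose"]); q=P[:3,:3].T@(np.array(p)-P[:3,3]); return np.array([c["cx"]+f*q[0]/q[2],c["cy"]+f*q[1]/q[2]])
E
python3 - <<'E'
from h import *
for n in("scene","side"):
    cv2.imwrite(f"pics/{n}0.png",manip.read_camera(n)); c=manip.calibration(n); print(n,c["vertical_fov"],c["cx"],c["cy"],np.round(c["pose"],3).tolist())
s=manip.read_state(); print(s["clock"],s["tool_pos"],s["orientation"])
E
```

```text
scene 53.50172265559813 275.6816899038984 204.77939365531063 [[0.603, 0.616, -0.506, 1.167], [0.797, -0.471, 0.377, -0.445], [-0.006, -0.631, -0.775, 1.016], [0.0, 0.0, 0.0, 1.0]]
side 48.93367373191426 283.6458391349792 217.11407150831175 [[0.969, -0.13, 0.212, 0.259], [-0.248, -0.569, 0.784, -1.141], [0.019, -0.812, -0.584, 0.962], [0.0, 0.0, 0.0, 1.0]]
0.1 [ 0.22737284 -0.55497555  0.22160913] [-1.79899212e+02 -7.75394936e-03  2.22758646e+01]
```

View pics/scene0.png

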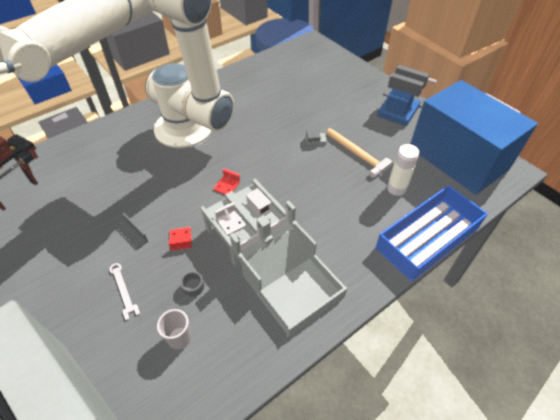

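View pics/side0.png

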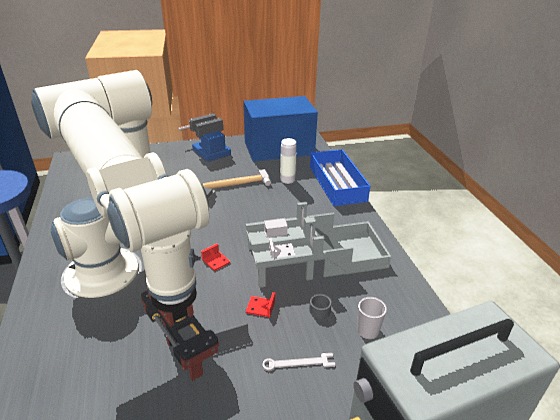

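The chute is at about (270,250) in scene and (315,245) in side. The bracket looks to be in the right lane and the tube, with its dark bore, in the left. I'll enlarge both views to measure.

Run:
```python
from h import *
a=cv2.imread("pics/scene0.png")[170:335,195:350]; b=cv2.imread("pics/side0.png")[195:295,238:398]
a=cv2.resize(a,None,fx=3.6,fy=3.6,interpolation=cv2.INTER_CUBIC)
cv2.imwrite("pics/a.png",a); cv2.imwrite("pics/b.png",cv2.resize(b,None,fx=5,fy=5,interpolation=cv2.INTER_CUBIC))
```

```text
(no output)
```

View pics/a.png

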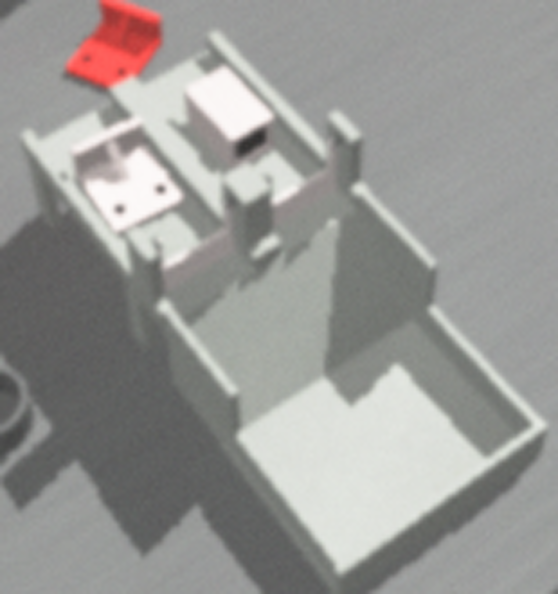

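View pics/b.png

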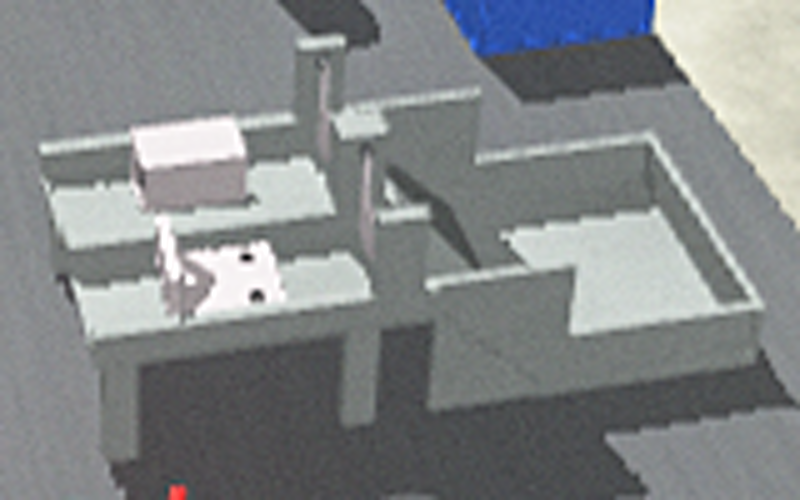

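```bash
cat > m.py <<'E'
from h import *
M=[(238,-94,45),(238,94,45),(-180,-94,98),(-180,94,98)]
S={"scene":[(345,573),(546,427),(27,135),(213,35)],"side":[(762,307),(652,135),(92,340),(41,148)]}
sc={"scene":(3.6,195,170),"side":(5,238,195)}
def px(n,u,v): k,a,b=sc[n]; return u/k+a,v/k+b
E
python3 - <<'E'
from m import *
A=[];W=[]
for n in S:
    pts=np.array([onz(n,*px(n,*uv),m[2]/1000) for uv,m in zip(S[n],M)]); m=np.array(M)/1000
    print(n,pts.round(3).tolist()); A.append(m[:,:2]);W.append(pts[:,:2])
    a=A[-1]-A[-1].mean(0);w=W[-1]-W[-1].mean(0);th=np.arctan2((a[:,0]*w[:,1]-a[:,1]*w[:,0]).sum(),(a*w).sum())
    R=np.array([[np.cos(th),-np.sin(th)],[np.sin(th),np.cos(th)]]);o=W[-1].mean(0)-R@A[-1].mean(0)
    print("yaw",np.degrees(th),"o",o.round(4),"res mm",((W[-1]-(A[-1]@R.T+o))*1000).round(1).tolist())
    loc=lambda p:((R.T@(p[:2]-o))*1000).round(1)
    if n=="scene":
        print("upright top back corners",loc(onz(n,*px(n,72,150),.116)),loc(onz(n,*px(n,138,118),.116)))
        print("base front corners",loc(onz(n,*px(n,122,230),.088)),loc(onz(n,*px(n,184,190),.088)))
    else:
        print("upright top",loc(onz(n,*px(n,160,217),.116)),"base front",loc(onz(n,*px(n,270,240),.088)),loc(onz(n,*px(n,283,300),.088)))
E
```

```text
scene [[0.864, -0.178, 0.045], [0.867, 0.004, 0.045], [0.45, -0.169, 0.098], [0.451, 0.009, 0.098]]
yaw -0.8361423126816852 o [ 0.6291 -0.083 ] res mm [[-1.2, 2.8], [-1.8, -3.1], [2.0, 5.2], [1.0, -5.0]]
upright top back corners [-130.6  -73.7] [-127.3  -16. ]
base front corners [-62.8 -74.4] [-66.3 -15.8]
side [[0.859, -0.182, 0.045], [0.863, -0.0, 0.045], [0.443, -0.178, 0.098], [0.448, 0.007, 0.098]]
yaw -0.8825139636989908 o [ 0.6243 -0.0877] res mm [[-1.5, 3.6], [-0.4, -2.8], [-0.3, 1.4], [2.1, -2.2]]
upright top [-124.4  -14. ] base front [-56.8 -15.1] [-63.2 -70.6]
```

The chute origin is about (0.627, -0.085) with yaw -0.85°. The bracket is in the right lane with its back at chute x ≈ -129, and its measured size matches 70 x 60. The next move goes above the tray behind the bracket with the jaws across the lane, opened to about 18 mm for two-point contact.

```bash
python3 -m pendant '0.024 0.042 0 0 0 -5 0.2; 0.048 0.085 0 0 0 -10 0.2; 0.072 0.127 0 0 0 -15 0.2; 0.096 0.170 0 0 0 -20 0.2; 0.120 0.212 0 0 0 -23.1 0.2; 0.144 0.254 0 0 0 -23.1 0.2; 0.168 0.297 0 0 0 -23.1 0.2; 0.192 0.339 0 0 0 -23.1 0.2; 0.216 0.382 0 0 0 -23.1 0.2; 0.240 0.424 0 0 0 -23.1 0.2'; python3 -m pendant '0 0 0 0 0 0 0.2; 0 0 0 0 0 0 0.2'
python3 - <<'E'
from h import *
s=manip.read_state(); print(s["clock"],s["tool_pos"],s["orientation"],s["gripper_width"])
c=manip.calibration("wrist"); im=manip.read_camera("wrist"); cv2.imwrite("pics/w1.png",im)
print(np.round(c["pose"],3).tolist(),c["vertical_fov"])
R=lambda x,y,z:(.627+x+.0148*y,-.085-.0148*x+y,z)
for q in [(-.15,-.012,.098),(0,-.012,.154),(-.129,-.078,.116),(-.129,-.018,.116)]: print(q,proj("wrist",R(*q),c).round())
E
```

```text
clock: 1.1
tool_pos: [0.4679, -0.1292, 0.2224]
orientation: [-180.0, 0.0, -0.8]
ft_force: [0.3, 0.2, -0.4]
gripper_width: 0.204
clock: 1.3
tool_pos: [0.4675, -0.1304, 0.2221]
orientation: [180.0, 0.1, -0.7]
ft_force: [1.1, 0.5, -0.1]
gripper_width: 0.202
1.3 [ 0.46754976 -0.13035663  0.22212938] [ 1.79994736e+02  6.41583012e-02 -6.59800582e-01] 0.2023242606970102
[[-0.012, -0.969, -0.249, 0.535], [-1.0, 0.012, 0.003, -0.13], [0.0, 0.249, -0.969, 0.383], [0.0, 0.0, 0.0, 1.0]] 58.72674372011521
(-0.15, -0.012, 0.098) [233. 191.]
(0, -0.012, 0.154) [213. -63.]
(-0.129, -0.078, 0.116) [321. 167.]
(-0.129, -0.018, 0.116) [237. 167.]
```

View pics/w1.png

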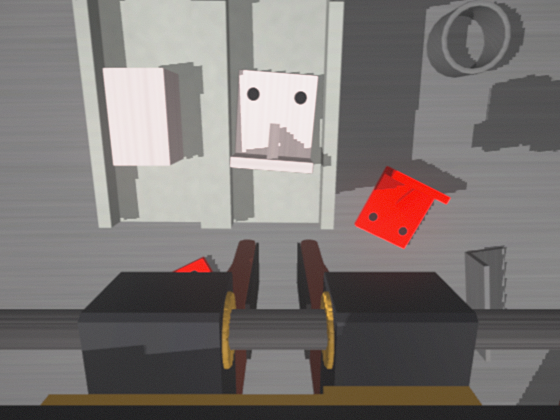

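The wrist picture shows the bracket's upright top back edge from (231,164) to (312,172), the lane between rail edges u≈231 and 322, and the tray's rear end at v≈226. The fingertips are centred at u≈279.

Run:
```python
from h import *
c=manip.calibration("wrist")
for n,u,v,z in [("upL",231,165,.116),("upR",312,172,.116),("railmid",231,222,.098),("railout",321,222,.098),("railmid far",229,20,.098),("railout far",329,20,.098),("rear rail end",328,229,.098),("left rail end",104,228,.098)]: print(n,onz("wrist",u,v,z,c).round(4))
```

```text
upL [ 0.4991 -0.0977  0.116 ]
upR [ 0.4932 -0.1559  0.116 ]
railmid [ 0.4512 -0.0933  0.098 ]
railout [ 0.4502 -0.1651  0.098 ]
railmid far [ 0.5983 -0.0986  0.098 ]
railout far [ 0.5974 -0.1685  0.098 ]
rear rail end [ 0.4442 -0.1708  0.098 ]
left rail end [0.4477 0.0086 0.098 ]
```

```bash
python3 -m pendant '0 0 -0.04 0 0 0 0.2; 0 0 -0.08 0 0 0 0.2; 0 0 -0.11 0 0 0 0.2; 0 0 -0.13 0 0 0 0.2; 0 0 -0.13 0 0 0 0.2; 0.005 0 -0.13 0 0 0 0.2; 0.010 0 -0.13 0 0 0 0.2'; python3 -m pendant '0.008 0 0 0 0 0 0.2; 0.016 0 0 0 0 0 0.2; 0.024 0 0 0 0 0 0.2; 0.032 -0.0005 0 0 0 0 0.2; 0.040 -0.0005 0 0 0 0 0.2; 0.048 -0.0005 0 0 0 0 0.2; 0.056 -0.001 0 0 0 0 0.2; 0.064 -0.001 0 0 0 0 0.2; 0.072 -0.001 0 0 0 0 0.2'
python3 - <<'E'
from h import *
c=manip.calibration("wrist"); w=manip.read_camera("wrist"); s=manip.read_camera("side")
w=cv2.resize(w[0:300,100:460],(480,400)); s=cv2.resize(s[195:295,238:398],(640,400))[:,220:540]
cv2.imwrite("pics/c2.png",np.hstack([w,s]))
E
```

```text
clock: 2.05
tool_pos: [0.4785, -0.1323, 0.0947]
orientation: [179.9, -0.2, -0.9]
ft_force: [0.5, 0.4, 0.6]
gripper_width: 0.202
clock: 2.95
tool_pos: [0.55, -0.1322, 0.0939]
orientation: [180.0, 0.0, -0.8]
ft_force: [-7.4, 0.4, 5.7]
gripper_width: 0.201
```

View pics/c2.png

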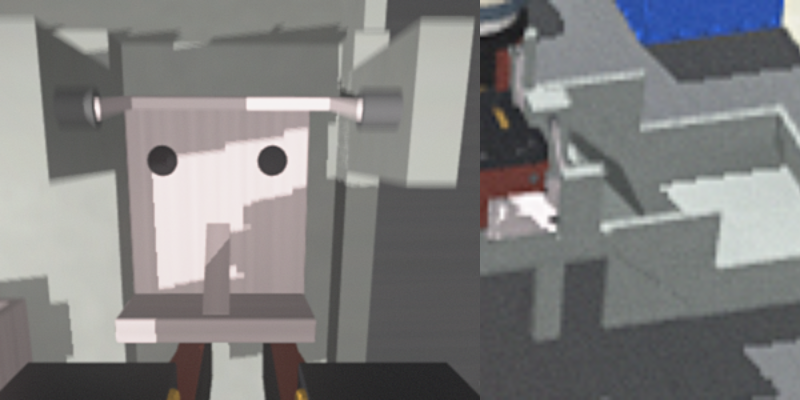

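The bracket is square to the lane with its front edge at the flap, and both fingers are on its upright at (195–285, 360). I'll continue through the gate.

```bash
python3 -m pendant '0.007 0 0 0 0 0 0.2; 0.014 0 0 0 0 0 0.2; 0.021 0 0 0 0 0 0.2; 0.028 -0.0005 0 0 0 0 0.2; 0.035 -0.0005 0 0 0 0 0.2; 0.042 -0.0005 0 0 0 0 0.2; 0.049 -0.001 0 0 0 0 0.2; 0.056 -0.001 0 0 0 0 0.2; 0.062 -0.001 0 0 0 0 0.2'; python3 -m pendant '0.004 0 0 0 0 0 0.2; 0.008 0 0 0 0 0 0.2; 0.011 0 0 0 0 0 0.2; 0.011 0 0 0 0 0 0.2; 0.011 0 0 0 0 0 0.2; 0.011 0 0 0 0 0 0.2'
python3 - <<'E'
from h import *
w=manip.read_camera("wrist"); s=manip.read_camera("side")
w=cv2.resize(w[0:300,100:460],(480,400)); s=cv2.resize(s[195:295,238:398],(640,400))[:,220:540]
cv2.imwrite("pics/c3.png",np.hstack([w,s]))
E
```

```text
clock: 3.95
tool_pos: [0.6113, -0.1332, 0.0933]
orientation: [180.0, 0.1, -0.8]
ft_force: [-5.7, 0.7, 5.1]
gripper_width: 0.199
clock: 4.55
tool_pos: [0.6227, -0.1331, 0.0924]
orientation: [-180.0, -0.0, -0.8]
ft_force: [-0.1, -0.2, -0.1]
gripper_width: 0.203
```

View pics/c3.png

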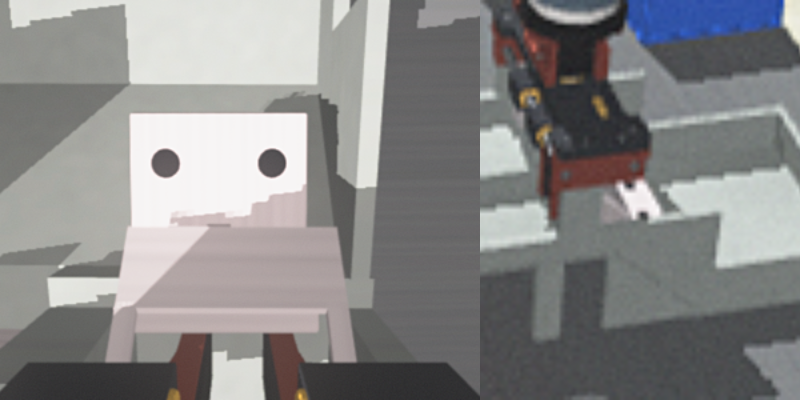

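The bracket's plate has tipped past the lip (bright face at (218,165)), and the flap plate at (230,265) is resting over it. The force is zero. I'll wait briefly and push a few mm more if it hasn't slid.

```bash
python3 -m pendant '0 0 0 0 0 0 0.2; 0 0 0 0 0 0 0.2; 0 0 0 0 0 0 0.2'
python3 - <<'E'
from h import *
w=manip.read_camera("wrist"); s=manip.read_camera("side")
w=cv2.resize(w[0:300,100:460],(480,400)); s=cv2.resize(s[195:295,238:398],(640,400))[:,220:540]
n=np.hstack([w,s]); cv2.imwrite("pics/c4.png",n); print(cv2.absdiff(n,cv2.imread("pics/c3.png")).mean((0,2))[::40].round())
E
```

```text
clock: 4.95
tool_pos: [0.6225, -0.1332, 0.0925]
orientation: [-180.0, -0.0, -0.8]
ft_force: [0.8, -0.1, -0.0]
gripper_width: 0.198
[ 3.  3.  3. 22. 23. 18. 18. 23. 18.  5.  2.  2.  2.  2.  2.  4.  7.  2.
  2.  2.]
```

View pics/c4.png

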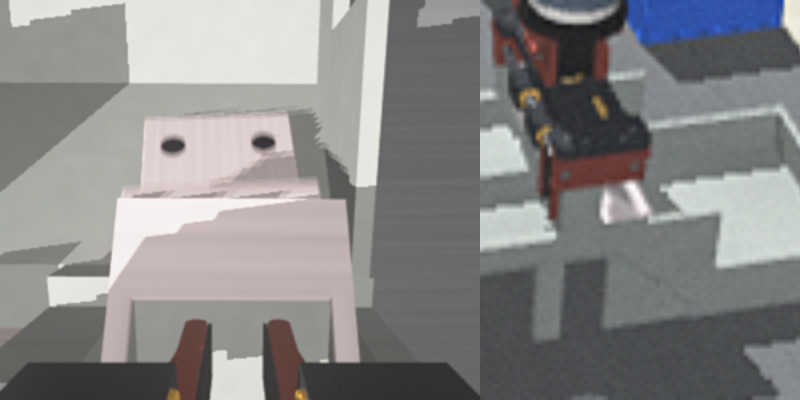

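The bracket is now sliding down the slope, with its front holes at (172,145) and (262,142). I'll wait and compare frames for motion.

```bash
python3 -m pendant '0 0 0 0 0 0 0.2; 0 0 0 0 0 0 0.2; 0 0 0 0 0 0 0.2; 0 0 0 0 0 0 0.2'
python3 - <<'E'
from h import *
def g():
    w=manip.read_camera("wrist"); s=manip.read_camera("side")
    w=cv2.resize(w[0:300,100:460],(480,400)); s=cv2.resize(s[195:295,238:398],(640,400))[:,220:540]
    return np.hstack([w,s])
a=g(); print(cv2.absdiff(a,cv2.imread("pics/c4.png")).mean((0,2))[::40].round())
for _ in range(3): b=g()
print(cv2.absdiff(a,b).mean((0,2))[::40].round()); cv2.imwrite("pics/c5.png",b)
E
```

```text
clock: 5.45
tool_pos: [0.6224, -0.1333, 0.0926]
orientation: [-180.0, 0.0, -0.8]
ft_force: [-0.3, 0.4, 0.5]
gripper_width: 0.201
[ 2.  1.  2. 28. 26. 24. 21. 28. 25.  2.  1.  1.  2.  2.  2.  4.  7.  2.
  2.  2.]
[1. 1. 1. 1. 1. 1. 1. 1. 2. 1. 1. 1. 2. 2. 2. 2. 2. 2. 2. 2.]
```

View pics/c5.png

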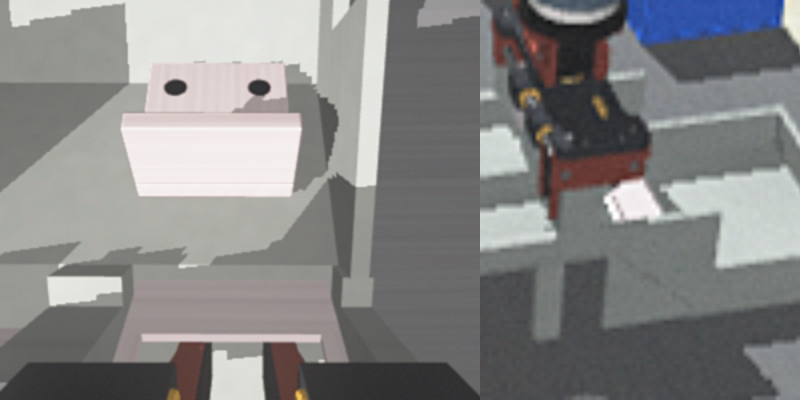

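The bracket has slid down and is at rest near the foot of the slope, with its upright's back face at (215,155). The flap is leaning on the fingers. I'll draw the fingers back along the lane, raise them, and move clear of the view.

```bash
python3 -m pendant '-0.01 0 0 0 0 0 0.2; -0.02 0 0 0 0 0 0.2; -0.035 0 0 0 0 0 0.2; -0.05 0.0005 0 0 0 0 0.2; -0.07 0.001 0 0 0 0 0.2; -0.09 0.001 0 0 0 0 0.2; -0.11 0.0015 0 0 0 0 0.2; -0.13 0.002 0 0 0 0 0.2; -0.145 0.002 0 0 0 0 0.2; -0.15 0.002 0 0 0 0 0.2' ; python3 -m pendant '0 0 0 0 0 0 0.2; 0 0 0.04 0 0 0 0.2; 0 0 0.08 0 0 0 0.2; 0 0 0.13 0 0 0 0.2; -0.01 0 0.17 0 0 0 0.2; -0.03 -0.03 0.19 0 0 0 0.2; -0.05 -0.07 0.20 0 0 0 0.2; -0.06 -0.11 0.20 0 0 0 0.2; -0.06 -0.15 0.20 0 0 0 0.2; -0.06 -0.15 0.20 0 0 0 0.2'
python3 - <<'E'
from h import *
a=manip.read_camera("scene");b=manip.read_camera("side"); cv2.imwrite("pics/s6.png",a);cv2.imwrite("pics/d6.png",b)
a=cv2.resize(a[170:335,195:350],None,fx=3.0,fy=3.0,interpolation=cv2.INTER_CUBIC)[:495,:400+60]
b=cv2.resize(b[205:290,318:398],None,fx=4.2,fy=4.2,interpolation=cv2.INTER_CUBIC)
o=np.zeros((495,800,3),np.uint8); o[:a.shape[0],:a.shape[1]]=a; o[:b.shape[0],462:462+b.shape[1]]=b; cv2.imwrite("pics/e6.png",o)
E
```

```text
clock: 6.85
tool_pos: [0.4709, -0.1312, 0.0928]
orientation: [180.0, -0.0, -0.9]
ft_force: [0.1, 0.1, -0.3]
gripper_width: 0.204
clock: 7.85
tool_pos: [0.412, -0.285, 0.2914]
orientation: [180.0, 0.1, -1.1]
ft_force: [0.3, -0.2, -0.4]
gripper_width: 0.199
```

View pics/e6.png

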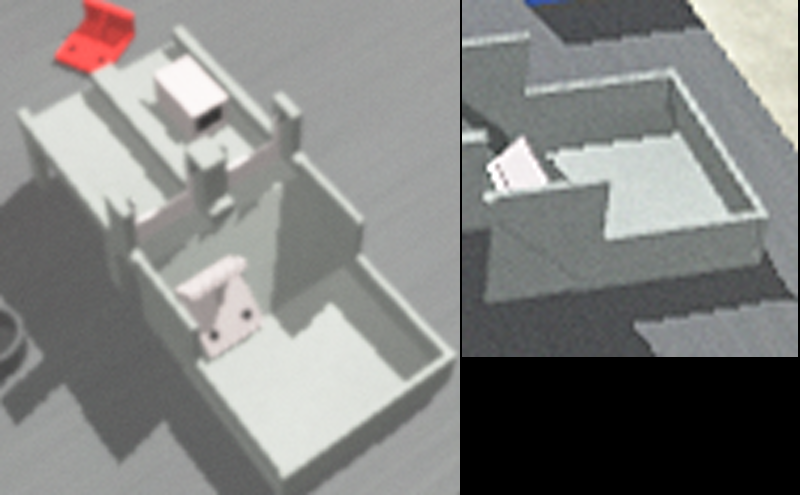

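The flap is shut, the lane is empty and the tube is untouched. The bracket's front edge (215,357)–(262,325) is at the foot of the slope. I'll measure how far into the tray it lies and whether it still creeps.

```bash
python3 -m pendant '0 0 0 0 0 0 0.2; 0 0 0 0 0 0 0.2; 0 0 0 0 0 0 0.2; 0 0 0 0 0 0 0.2; 0 0 0 0 0 0 0.2'
python3 - <<'E'
from h import *
L=lambda p:np.array([p[0]-.6265-(.0148)*-.048*-1*0 -.0148*(p[1]+.085),p[1]+.085+.0148*(p[0]-.6265),p[2]])*1000
a=manip.read_camera("scene");b=manip.read_camera("side"); cv2.imwrite("pics/s7.png",a)
for n,i in(("s6",a),("d6",b)):
    d=cv2.absdiff(i,cv2.imread(f"pics/{n}.png")); d=d[240:295,250:290] if n[0]=="s" else d[230:260,325:350]
    print(n,d.mean().round(2),d.max())
q=lambda u,v:(u/3+195,v/3+170)
for z in(.010,.016): print("front",z,[L(onz("scene",*q(*p),z)).round() for p in((213,357),(263,325))])
# upright's top: chute-frame candidates for the bracket tilt t, nose on floor at x=n
for t in (45,35,25,10):
    for nse in (95,105,115):
        t_=np.radians(t); r=np.array([nse-70*np.cos(t_),10+70*np.sin(t_)]); top=r+36*np.array([np.sin(t_),np.cos(t_)])
        w=lambda x,y,z:(.6265+x/1e3+.0148*y/1e3,-.085-.0148*x/1e3+y/1e3,z/1e3)
        print(t,nse,"rear",r.round(),"top",top.round(),[((proj("scene",w(top[0],y,top[1]))-(195,170))*3).round().tolist() for y in(-78,-18)])
E
```

```text
clock: 8.45
tool_pos: [0.4126, -0.2808, 0.2928]
orientation: [180.0, -0.0, -0.8]
ft_force: [-0.6, 0.3, -0.1]
gripper_width: 0.199
s6 1.4 7
d6 2.84 15
front 0.01 [array([101., -65.,  10.]), array([101., -10.,  10.])]
front 0.016 [array([103., -67.,  16.]), array([104., -12.,  16.])]
45 95 rear [46. 59.] top [71. 85.] [[178.0, 298.0], [235.0, 263.0]]
45 105 rear [56. 59.] top [81. 85.] [[185.0, 307.0], [242.0, 270.0]]
45 115 rear [66. 59.] top [91. 85.] [[192.0, 315.0], [249.0, 278.0]]
35 95 rear [38. 50.] top [58. 80.] [[170.0, 291.0], [227.0, 256.0]]
35 105 rear [48. 50.] top [68. 80.] [[177.0, 299.0], [234.0, 264.0]]
35 115 rear [58. 50.] top [78. 80.] [[184.0, 308.0], [240.0, 272.0]]
25 95 rear [32. 40.] top [47. 72.] [[163.0, 286.0], [219.0, 251.0]]
25 105 rear [42. 40.] top [57. 72.] [[170.0, 294.0], [226.0, 259.0]]
25 115 rear [52. 40.] top [67. 72.] [[176.0, 302.0], [233.0, 267.0]]
10 95 rear [26. 22.] top [32. 58.] [[155.0, 283.0], [210.0, 249.0]]
10 105 rear [36. 22.] top [42. 58.] [[162.0, 291.0], [217.0, 257.0]]
10 115 rear [46. 22.] top [52. 58.] [[168.0, 299.0], [223.0, 264.0]]
```

The bracket is at rest, flush on the 45° slope with its nose on the catch floor at x ≈ 97 mm. It lies wholly past the lip, between the side walls. With the nose on the floor and the plate on the slope, a statics estimate says it holds for any friction above about 0.25, so this looks like the normal end of a free slide. A nudge from above would risk flipping it, so I'll leave it, check that nothing else moved, and hand in.

Run:
```python
from h import *
a=cv2.imread("pics/scene0.png");b=cv2.imread("pics/s7.png")
m=(cv2.GaussianBlur(cv2.absdiff(a,b),(3,3),0).max(2)>25).astype(np.uint8)
n,_,st,ce=cv2.connectedComponentsWithStats(m)
print([(s[:4].tolist(),int(s[4])) for s in st[1:] if s[4]>12])
s=manip.read_state(); print(s["clock"],s["ft_force"])
manip.close_job()
```

```text
[([0, 0, 76, 83], 3611), ([62, 0, 31, 5], 144), ([100, 0, 19, 5], 67), ([37, 0, 172, 267], 13797), ([165, 0, 74, 156], 6712), ([151, 69, 5, 5], 16), ([147, 74, 4, 14], 41), ([145, 89, 4, 12], 27), ([0, 133, 39, 53], 1268), ([0, 201, 6, 10], 41), ([212, 202, 34, 31], 512), ([0, 212, 61, 110], 3528), ([254, 255, 29, 36], 465), ([43, 300, 48, 40], 996)]
8.55 [-0.64825758 -0.14060334  0.74098846]
the job is handed in; nothing more can be done
```

I pushed the bracket with two slightly spread fingertips along the right lane, under its flap and over the lip. It tipped and slid down to the catch tray by itself. I then drew the fingers back out, the flap swung shut, and I moved the arm clear and handed in at 8.55 s.

**Checks that passed:**
- The right flap is shut and the right lane is empty.
- In the before/after picture comparison, the only changes on the chute are where the bracket was and where it is now. The tube, its flap and the posts show no change.
- The other changes are the arm and what look like its shadows, which cover part of the robot's side of the bench. So the comparison doesn't vouch for every bystander there, but the path kept well above them.
- The highest force I read between moves was about 9 N, and about 0 at the end with nothing touched.

**One reservation:** the bracket is not lying flat on the tray floor. It rests at the foot of the slope, inside the side walls. Its nose is on the floor about 97 mm past the flap plane, and its base still leans on the 45° slope. It did not move over the last half second or so. I did not nudge it from above, because that could have flipped it.

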